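Pop the plug socket and trap it

TASK

Open the gripper and press the black plunger of the socket ejector fully down with one fingertip, so that the spark-plug socket pops out of its well, and stop the socket on the sloping runway with the other finger before it rolls off the end. Do not touch the socket until it has popped out, do not pinch or lift it, and leave the ratchet, mallet and horn where they are. Finish while holding: the plunger still fully down under one fingertip and the socket resting still against the other finger.

Things in the scene. Friction and masses are not known exactly. Their poses are not given: they have to be found in the camera images.
- ejector: Aluminium socket ejector screwed to the bench, dark base plate 200 x 86 mm. Origin on the bench surface; z up, x downhill along its runway, y across. In its frame (mm): plunger axis x -45; housing round the plunger x -66 to -24, top z 32; wall between plunger and well x -24 to -19, top z 44; well x -19 to 6, floor z 30; runway x 6 to 117. Well and runway: one straight channel 54 wide, open above.
- runway_start (a point): Top edge of the lip where the runway begins, middle of the channel (x 6, z 34 mm in the ejector's frame, 4 mm above the well's floor). The runway floor falls from here at 8 degrees, 0.14 mm per mm; its side walls stand 12 mm above the floor. A fingertip 33 to 38 mm above the bench clears the floor and stops the socket anywhere from x 45 to x 90.
- runway_end (a point): Middle of the runway floor's open lower end (x 117, z 18 mm in the ejector's frame). There is no stop: a socket that gets here falls off.
- plunger_top (a point): Centre of the top of the round black plunger, 26 mm in diameter, of the ejector; moves with it. Released it is 45 mm above the bench, fully down 35 mm.
- plunger (a joint): Plunger travel in m: 0 released, 0.010 fully down against its stop. Spring: about 1 N to start, 5 N fully down; springs back when let go. It raises a plate under the socket (1.2 mm per mm); before it is fully down the socket tips over the lip and rolls freely, reaching the runway's end in about half a second unless a finger already stands in the channel.
- socket: Loose steel spark-plug socket, a cylinder 26 mm in diameter and 50 mm long, about 0.16 kg, lying across the channel of the ejector. Origin at its centre, its y axis along the cylinder. At the start it lies in the well (x about -5, z 43 in the ejector's frame); when it rests on the runway its centre is 13 mm above the runway floor.
- ratchet: Bystander: steel ratchet handle lying on the bench, 250 mm long, 36 mm high; origin on the bench near its middle, x along it to the head.
- mallet: Bystander: black hard silicone mallet lying on the bench, 300 mm long, head 90 mm wide and 56 mm high; origin on the bench near its middle, x along it to the head.
- horn: Bystander: chrome horn housing, round, 96 mm across and 60 mm high with a 50 mm bracket, standing on the bench; origin at the centre of its underside.
- drawers: Bystander, fixed: four-tier box of clear plastic drawers, 160 x 200 mm and 220 mm high; origin at the centre of its underside.

How it is judged (in metres and radians):
On the way:
1. the plunger is pressed down (value of joint plunger above 0.0075 m), for 0.05 s.
At the end, for the whole second after the job is handed in: The plunger is still pressed (more than 7.5 of its 10 mm), and the socket lies still (under 20 mm/s) on the runway, its centre between x = 16 and 105 mm in the ejector's frame, within 12 mm of the channel's centre line and at 27 to 56 mm height, leaning on a finger (value of joint plunger above 0.0075 m and x of socket in the frame of ejector between 0.016 and 0.105 m and y of socket in the frame of ejector between -0.012 and 0.012 m and z of socket in the frame of ejector between 0.027 and 0.056 m and contact force between socket and the fingers above 0.03 N and linear speed of socket below 0.02 m/s); the arm keeps its last pose, push and grip.
It fails at once if the socket rolled off the end of the runway (x of socket in the frame of ejector above 0.122 m or z of socket in the frame of ejector below 0.022 m).
It fails at once if the socket was lifted (z of socket in the frame of ejector above 0.07 m).
It fails at once if the socket was touched by a finger while still in its well (contact force between socket and the fingers above 0.5 N and x of socket in the frame of ejector below 0.004 m).
It fails at once if the ratchet, mallet or horn was moved (distance of any of ratchet, mallet, horn from where it was at the start of the episode above 0.02 m).
It also fails if it takes over 32 s, if anything falls off the work surface, if the arm or the gripper's body presses on something with over 40 N, if the wrist force passes 120 N, or if a joint passes its speed limit or range.

ROBOT

A 6-joint arm with a two-finger parallel gripper is mounted at the origin on the work surface. World frame = base frame: x ahead of the robot, y to its left, z up, the work surface at z = 0. Lengths are in mm, angles in rad, forces in N, time in s.
With the tool pointing down it reaches from about 275 to 850 mm from the base axis. Payload 5.2 kg.
Tool frame: the origin (TCP) lies midway between the tips of the shut fingers; the grasp point (between the pads) lies 19 mm behind it (arm.pinch_z is the distance from the TCP to the grasp point, in mm); z points along the fingers, y is the line along which they close (so a half turn about z gives the same grasp; the last joint's range is limited). The gripper opens to 85 mm and grips with 20 to 120 N. Pads are 22 mm wide; open, the fingers measure 114 mm over their backs; the gripper's body (76 mm by 85 mm) begins 54 mm behind the grasp point. The pads swing forward as they close: fully open they stand 13 mm farther back than shut.
Start: joints at [0.911, 0.259, 1.535, -0, 1.348, -0.203], TCP at [242.573, 493.623, 231.31] pointing down, gripper open.
Joint ranges: [-3.14, 3.14], [-0.91, 2.08], [0.19, 2.58], [-1.22, 4.36], [0.22, 2.71], [-3.12, 3.12]. Speed limits (rad/s): [2.57, 2.57, 3.14, 3.14, 3.14, 3.14].

INTERFACE

Orientations are given as a 3x3 rotation matrix whose columns are the frame's x, y, z axes.
In Python, from station import arm gives the robot as it stands. The module is installed in compiled form; this text tells all that it offers.
- The arm moves only by the tool carry_out, never from a script. Its argument "steps" is one flat list of numbers, 6 for each row, row after row: the shift along the tool's x, y, z normalised to -1 to 1, where 1 is 0.3 m, then the turn, a rotation vector about the tool's x, y, z normalised to -1 to 1, where 1 is pi rad. A call has 1 to 20 rows; each row shifts and turns the commanded pose from where the row before left it, along the tool's axes as they then stand; what a row does not reach is not made up. A row lasts 1/10 s, in which the tool goes at most 50 mm and 8.59 degrees, less where a joint would pass 70% of its speed; a pose out of reach is approached as far as the arm can. A call with a number of a shift or a turn outside -1 to 1 is refused whole. A call with a gripper value outside its range is refused whole. "gripper" is the closure, from 0 (fully open) to 1 (shut), set as the call begins (left out, the last holds). The fingers move at their own pace and stop on an object; "newtons" is the grip in N (left out, the last holds). Time passes only in rows, so rows that do not move let the fingers close. It gives the time, the measured TCP pose, the force, the opening and the grip force at its end, in the units of the state.
- arm.get_state(): the state, without advancing time (a new reading comes with each control period).
- arm.snapshot(name): name is "side" or "top" or "wrist"; returns the picture (400x640x3 uint8, red, green, blue); there is no depth.
- arm.camera_info(name): a dict with "camera_matrix" (3x3 intrinsics, pixels), "R" (3x3) and "t" (3): a world point X has camera coordinates R X + t. Camera axes: x right, y down, z forward; pixel columns grow to the right and rows downward; lengths in mm; the calibration is good to about 2 mm. A picture is of the moment at which its call begins: read the wrist's pose just before it. camera_info takes no time and is no camera call; for the wrist camera it gives the pose at the moment of the call.
- arm.close_job(): hands the job in; it is judged then, once.
The state is a dict: "clock": time; "q": joint angles; "joint_velocities": joint speeds; "joint_torque": joint torques, N m; "tcp_pos": TCP position; "tcp_rot": TCP orientation; "ft_force": force on the tool from outside, world axes, zero at the start; "wrist_torque": the same for the moment, N m; "gripper_width": finger opening in mm; "grip_force": force on a finger pad.
Only numpy, scipy, OpenCV 4.12 (cv2) and the standard library are available. Lean on these libraries where they do the work, as an engineer would, in place of code of your own. Each camera call takes 0.05 s, during which the arm holds its last target. There are 200 camera calls.

## Working session

There is one attempt and no reset: what is moved stays moved. The work goes in short steps, Python scripts to look and compute and a tool call to move; the robot and the scene stay as the last step left them, time stands still between calls to the robot, and variables do not carry over. Pictures are saved under pics/ and viewed, at most 10 in all, crops included, and the job is handed in when it is done.

Besides the shell and the picture viewer there is one more tool, called after "Request:" as name(argument=value, ...), one argument or row to a line, values as JSON. carry_out: Moves the arm, as the interface text tells. Scaled input: -1 to 1 covers 0.3 m each way for a shift and pi rad each way for a turn. Its arguments: {"type":"object","properties":{"steps":{"type":"array","items":{"type":"number","minimum":-1,"maximum":1}},"gripper":{"type":"number"},"newtons":{"type":"number"}},"required":["steps"]}

```bash
mkdir -p pics; python3 - <<'E'
from station import arm
import cv2
for n in("top","side"):
    im=arm.snapshot(n); cv2.imwrite(f"pics/{n}0.png",im[...,::-1])
    c=arm.camera_info(n); print(n,c["camera_matrix"].round(1).tolist(),c["R"].round(3).tolist(),c["t"].round(1).tolist())
s=arm.get_state(); print(s["tcp_rot"].round(3).tolist(),s["clock"],s["gripper_width"])
E
```

```text
top [[386.0, 0.0, 320.6], [0.0, 386.0, 193.8], [0.0, 0.0, 1.0]] [[-0.0, -1.0, -0.024], [-0.997, 0.002, -0.078], [0.078, 0.024, -0.997]] [31.5, 502.7, 1132.0]
side [[382.4, 0.0, 317.9], [0.0, 382.4, 197.5], [0.0, 0.0, 1.0]] [[0.855, -0.519, 0.008], [-0.353, -0.592, -0.724], [0.381, 0.616, -0.69]] [-391.8, 219.4, 850.9]
[[-0.897, 0.441, -0.001], [0.441, 0.897, -0.001], [0.0, -0.002, -1.0]] 0.1 85.29088857301446
```

View pics/top0.png

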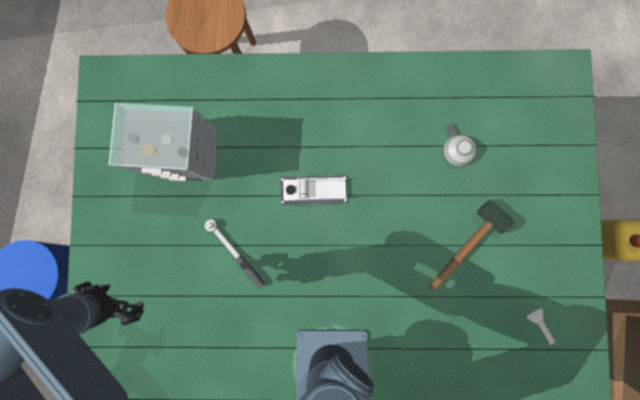

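View pics/side0.png

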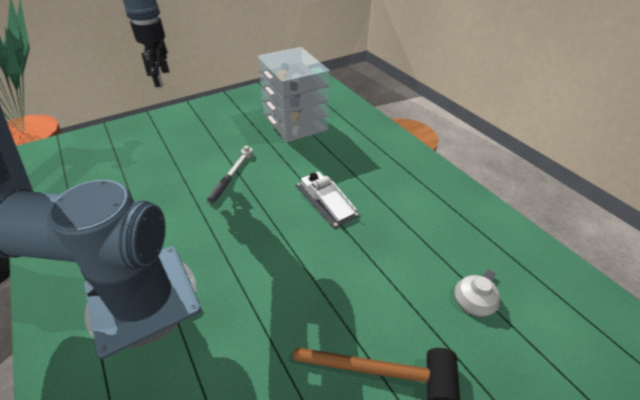

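Top view: the plunger is the black dot at (291,189) and the runway goes right to about x=346. So downhill is about world -y. I'll measure that now.

```bash
cat > h.py <<'E'
import numpy as np, cv2
from station import arm
def ray(c,px,z):
    K,R,t=c["camera_matrix"],c["R"],c["t"]
    d=R.T@np.linalg.solve(K,[px[0],px[1],1]); o=-R.T@t
    return o+d*(z-o[2])/d[2]
def blobs(mask,amin=20):
    n,l,s,c=cv2.connectedComponentsWithStats(mask.astype(np.uint8))
    return [(s[i].tolist(),c[i].round(1).tolist()) for i in range(1,n) if s[i][4]>=amin]
E
python3 - <<'E'
from h import *
im=cv2.imread("pics/top0.png"); c=arm.camera_info("top")
x0,y0=270,165; r=im[y0:215,x0:360].astype(int)
g=(r[...,1]-r[...,2]>25)
for m,nm in((~g,"obj"),(r.max(2)<50,"black")):
    for s,ce in blobs(m,8):
        print(nm,s,ce, ray(c,(ce[0]+x0,ce[1]+y0),45 if nm=="black" else 10).round(1))
m=(~g).astype(np.uint8); cs=max(cv2.findContours(m,0,2)[0],key=cv2.contourArea)
b=cv2.boxPoints(cv2.minAreaRect(cs))+[x0,y0]
for p in b: print(p, ray(c,p,8).round(1))
s=cv2.resize(im[y0:215,x0:360],None,fx=8,fy=8,interpolation=2); cv2.imwrite("pics/crop.png",s)
E
```

```text
obj [10, 10, 69, 30, 1908] [43.8, 24.6] [516.1  51.5  10. ]
[279.41659641 176.33073235] [556.9 156.    8. ]
[347.35025024 174.20780754] [562.7 -49.9   8. ]
[348.24195862 202.74243927] [476.3 -52.    8. ]
[280.30830383 204.86536407] [470.3 152.6   8. ]
```

View pics/crop.png

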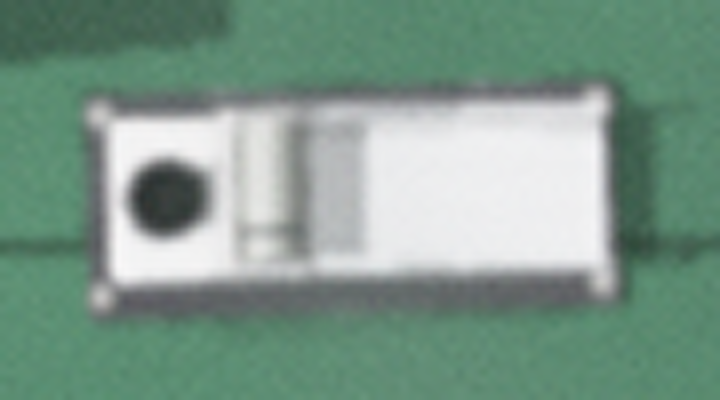

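The crop shows the plunger at crop (168,198), which is full-image (290.5,189.3). The socket is in the well to its right, and the runway runs right. Next is the approach move.

```bash
cat >> h.py <<'E'
from scipy.spatial.transform import Rotation as Ro
def go(target,yax):
    s=arm.get_state(); R=s["tcp_rot"]; p=s["tcp_pos"]
    z=np.array([0,0,-1.]); y=np.array([*yax,0.]); y/=np.linalg.norm(y)
    T=np.c_[np.cross(y,z),y,z]
    rv=Ro.from_matrix(R.T@T).as_rotvec()
    print("clock",s["clock"],"pos",p.round(1),"dtool mm",(R.T@(np.array(target)-p)).round(2),"norm",(R.T@(np.array(target)-p)/300).round(4),"in target axes norm",(T.T@(np.array(target)-p)/300).round(4),"rot deg",np.degrees(rv).round(2),"norm",(rv/np.pi).round(4))
E
python3 - <<'E'
from h import *
c=arm.camera_info("top")
p=ray(c,(290.5,189.3),45); d=np.array([0.0287,-0.9996,0]); print("plunger",p.round(1))
t=p+50*d; t[2]=150; print(t.round(1)); go(t,(-d)[:2])
E
```

```text
plunger [514.  118.3  45. ]
[515.5  68.3 150. ]
clock 0.1 pos [242.3 493.2 230.6] dtool mm [-432.63 -260.74   80.85] norm [-1.4421 -0.8691  0.2695] in target axes norm [-0.8696 -1.442   0.2686] rot deg [ -0.09  -0.04 -27.82] norm [-0.0005 -0.0002 -0.1545]
```

Request:
carry_out(
  steps=[0, 0, 0, 0, 0, -0.0386, 0, 0, 0, 0, 0, -0.0386, 0, 0, 0, 0, 0, -0.0386, 0, 0, 0, 0, 0, -0.0386, -0.058, -0.0961, 0.0179, 0, 0, 0, -0.058, -0.0961, 0.0179, 0, 0, 0, -0.058, -0.0961, 0.0179, 0, 0, 0, -0.058, -0.0961, 0.0179, 0, 0, 0, -0.058, -0.0961, 0.0179, 0, 0, 0, -0.058, -0.0961, 0.0179, 0, 0, 0, -0.058, -0.0961, 0.0179, 0, 0, 0, -0.058, -0.0961, 0.0179, 0, 0, 0, -0.058, -0.0961, 0.0179, 0, 0, 0, -0.058, -0.0961, 0.0179, 0, 0, 0, -0.058, -0.0961, 0.0179, 0, 0, 0, -0.058, -0.0961, 0.0179, 0, 0, 0, -0.058, -0.0961, 0.0179, 0, 0, 0, -0.058, -0.0961, 0.0179, 0, 0, 0],
  gripper=0,
)

```text
clock: 1.9
tcp_pos: [497.8, 95.8, 155.6]
tcp_rot: [[-1.0, -0.028, -0.001], [-0.028, 1.0, 0.0], [0.001, 0.0, -1.0]]
ft_force: [-0.1, -0.0, 0.1]
gripper_width: 85.4
grip_force: 0.0
```

Request:
carry_out(
  steps=[-0.0288, -0.0483, 0.009, 0, 0, 0, -0.0288, -0.0483, 0.009, 0, 0, 0, 0, 0, 0, 0, 0, 0],
)

```text
clock: 2.2
tcp_pos: [516.2, 67.4, 150.2]
tcp_rot: [[-1.0, -0.027, -0.001], [-0.027, 1.0, -0.0], [0.001, -0.0, -1.0]]
ft_force: [-0.3, -0.3, -0.1]
gripper_width: 85.5
grip_force: 0.0
```

```bash
python3 - <<'E'
from h import *
go((515.5,68.3,150),(-.0287,.9996))
c=arm.camera_info("wrist"); print({k:v.round(3).tolist() for k,v in c.items()})
im=arm.snapshot("wrist"); cv2.imwrite("pics/w1.png",im[...,::-1])
E
```

```text
clock 2.2 pos [516.2  67.4 150.2] dtool mm [0.64 0.92 0.24] norm [0.0021 0.0031 0.0008] in target axes norm [0.0021 0.0031 0.0008] rot deg [-0.01 -0.03 -0.11] norm [-0.0001 -0.0002 -0.0006]
{'camera_matrix': [[306.653, 0.0, 316.887], [0.0, 306.653, 202.436], [0.0, 0.0, 1.0]], 'R': [[-0.027, 1.0, -0.0], [0.954, 0.026, 0.299], [0.299, 0.008, -0.954]], 't': [-52.808, -508.441, 147.471]}
```

View pics/w1.png

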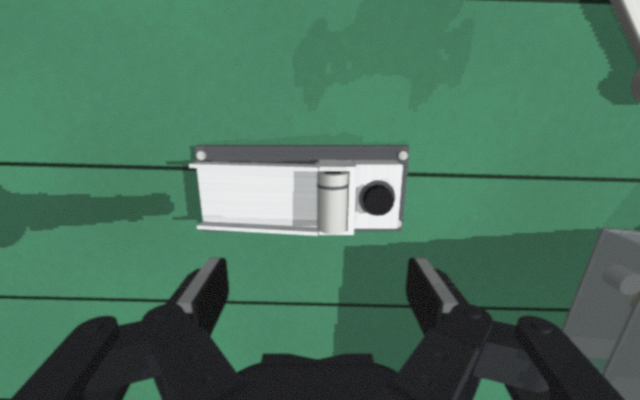

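Wrist view: the plunger is at about (377,197), the socket at (333,202) and the runway lies to the left. Base screws are at (201,156) and (403,155), and the finger tips are at about (215,262) and (418,262).

```bash
python3 - <<'E'
from h import *
im=cv2.imread("pics/w1.png"); c=arm.camera_info("wrist")
g=im.astype(int).max(2)
for s,ce in blobs((g<70)[170:225,350:402],50): print("pl",[s[0]+350,s[1]+170]+s[2:],[ce[0]+350,ce[1]+170])
for q in((377,195),(377,197),(377,199)): print(ray(c,q,45).round(1))
a,b=ray(c,(201,156),8),ray(c,(403,155),8); print(a.round(1),b.round(1),a-b)
a,b=ray(c,(197,165),34),ray(c,(355,165),34); print(a-b)
cv2.imwrite("pics/w1c.png",cv2.resize(im[140:250,180:420],None,fx=3.3,fy=3.3,interpolation=2))
# finger tips: tool point (0,±50,-13) etc
s=arm.get_state()
for y in(-57,-42.7,42.7,57):
  X=s["tcp_pos"]+s["tcp_rot"]@np.array([0,y,-13.]); u=c["camera_matrix"]@(c["R"]@X+c["t"]); print(y,(u[:2]/u[2]).round(1))
E
```

```text
pl [361, 184, 32, 30, 755] [376.7, 198.9]
[508.4 118.5  45. ]
[510.2 118.6  45. ]
[511.9 118.8  45. ]
[485.7 -40.5   8. ] [479.6 147.1   8. ] [   6.16412516 -187.60490746    0.        ]
[   3.75376082 -134.59608839    0.        ]
-57 [198.4 274.5]
-42.7 [228.3 274.6]
42.7 [407.  274.7]
57 [436.9 274.7]
```

View pics/w1c.png

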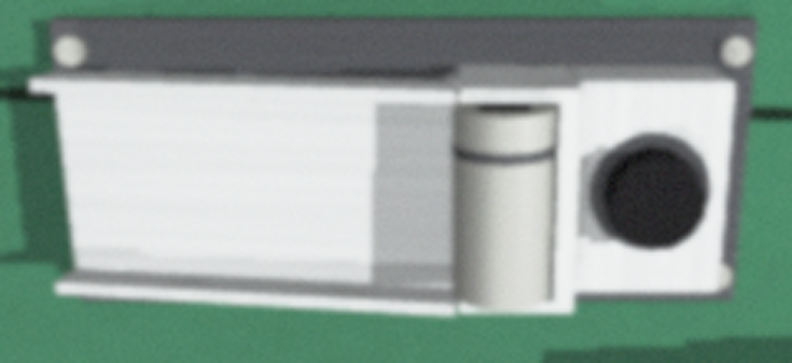

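The plunger-top centre, from the sharper crop, is at about (379,200), so world (513,119). I'll put one finger on it with the TCP 49 mm downhill, and descend to tips about 8 mm above it.

Request:
carry_out(
  steps=[0.0055, 0.0093, 0.0612, 0, 0, -0.001, 0, 0, 0.0612, 0, 0, 0, 0, 0, 0.0612, 0, 0, 0, 0, 0, 0.0612, 0, 0, 0, 0, 0, 0.0612, 0, 0, 0, 0, 0, 0.0612, 0, 0, 0, 0, 0, 0, 0, 0, 0],
)

```text
clock: 2.95
tcp_pos: [511.2, 72.8, 38.8]
tcp_rot: [[-0.999, -0.033, -0.005], [-0.033, 0.999, 0.001], [0.005, 0.001, -1.0]]
ft_force: [0.7, 0.1, -0.2]
gripper_width: 85.5
grip_force: 0.0
```

```bash
python3 - <<'E'
from h import *
go((514.5,70.2,40),(-.03,.9996))
im=arm.snapshot("wrist"); cv2.imwrite("pics/w2.png",im[...,::-1])
E
```

```text
clock 2.95 pos [511.2  72.8  38.8] dtool mm [-3.16 -2.71 -1.25] norm [-0.0105 -0.009  -0.0042] in target axes norm [-0.0106 -0.009  -0.0041] rot deg [ 0.05 -0.28  0.16] norm [ 0.0003 -0.0016  0.0009]
```

View pics/w2.png

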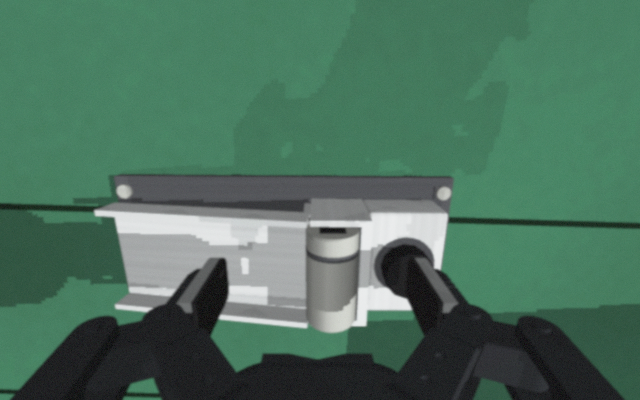

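The right fingertip stands above the plunger (centre about (407,262)), slightly uphill of it and short. The left finger stands in the channel. I'll correct by about 3 mm in x and 4 mm downhill, then press most of the way.

Request:
carry_out(
  steps=[-0.0105, -0.0125, 0, 0, 0, 0, 0, 0, 0, 0, 0, 0, 0, 0, 0.0067, 0, 0, 0, 0, 0, 0.0067, 0, 0, 0, 0, 0, 0.0067, 0, 0, 0, 0, 0, 0.0067, 0, 0, 0, 0, 0, 0.0067, 0, 0, 0, 0, 0, 0, 0, 0, 0, 0, 0, 0, 0, 0, 0],
)

```text
clock: 3.9
tcp_pos: [517.0, 67.7, 30.5]
tcp_rot: [[-1.0, -0.031, -0.0], [-0.031, 1.0, -0.0], [0.0, -0.0, -1.0]]
ft_force: [-0.6, 0.3, 1.2]
gripper_width: 85.3
grip_force: 0.8
```

Request:
carry_out(
  steps=[0, 0, 0.0067, 0, 0, 0, 0, 0, 0.0067, 0, 0, 0, 0, 0, 0.0067, 0, 0, 0, 0, 0, 0.0067, 0, 0, 0, 0, 0, 0.0033, 0, 0, 0, 0, 0, 0, 0, 0, 0, 0, 0, 0, 0, 0, 0],
)

```text
clock: 4.6
tcp_pos: [517.2, 67.6, 21.8]
tcp_rot: [[-1.0, -0.031, 0.0], [-0.031, 1.0, -0.0], [-0.0, -0.0, -1.0]]
ft_force: [-1.7, -0.9, 6.9]
gripper_width: 86.0
grip_force: 3.4
```

```bash
python3 - <<'E'
from h import *
im=arm.snapshot("wrist"); cv2.imwrite("pics/w3.png",im[...,::-1])
E
```

```text
(no output)
```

View pics/w3.png

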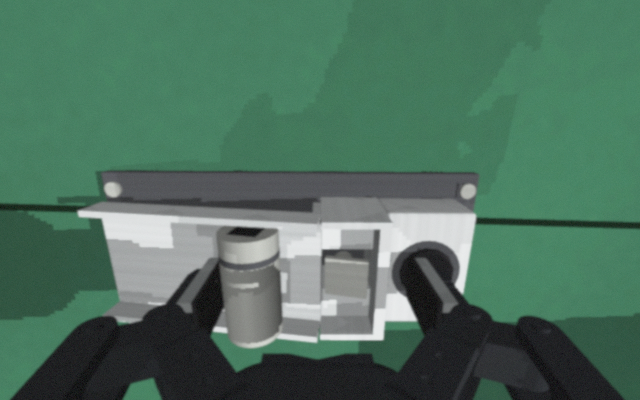

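The socket has popped out and lies on the runway at about (250,285) against the left finger. The plunger is down at about 7 N. I'll hold briefly and check that it's still.

Request:
carry_out(
  steps=[0, 0, 0.001, 0, 0, 0, 0, 0, 0, 0, 0, 0, 0, 0, 0, 0, 0, 0, 0, 0, 0, 0, 0, 0, 0, 0, 0, 0, 0, 0, 0, 0, 0, 0, 0, 0, 0, 0, 0, 0, 0, 0, 0, 0, 0, 0, 0, 0],
)

```text
clock: 5.45
tcp_pos: [517.2, 67.6, 21.8]
tcp_rot: [[-1.0, -0.032, 0.0], [-0.032, 1.0, -0.0], [-0.0, -0.0, -1.0]]
ft_force: [-3.3, -1.2, 8.8]
gripper_width: 85.8
grip_force: 4.5
```

```bash
python3 - <<'E'
from h import *
a=cv2.imread("pics/w3.png").astype(int); b=arm.snapshot("wrist")[...,::-1].astype(int)
print("diff socket",abs(a-b)[220:350,210:330].mean(),"background",abs(a-b)[20:150].mean(),(abs(a-b)[220:350,210:330].max(2)>40).sum())
s=arm.get_state(); print(s["clock"],s["tcp_pos"],s["ft_force"])
c=arm.camera_info("wrist")
for q in((222,230),(278,230),(228,340),(283,340)): print(ray(c,q,45).round(1))
E
```

```text
diff socket 2.2640811965811967 background 1.8820112179487178 0
5.5 [517.18965436  67.64102781  21.73378592] [-2.66772761 -0.00966561  7.91975684]
[491.2  26.6  45. ]
[490.4  50.1  45. ]
[547.5  26.1  45. ]
[546.7  52.1  45. ]
```

```bash
python3 -c "
from station import arm
print(arm.close_job())"
```

```text
the job is handed in; nothing more can be done
None
```

I handed the job in at 5.5 s with the plunger held against its stop by one fingertip (about 8 N) and the socket lying still on the runway against the other finger; the hand-in call gave no verdict.

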